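# Third hand at the kitchen-rail bracket

## Robot

A 6-joint arm with a two-finger parallel gripper is mounted at the origin on the work surface. World frame = base frame: x ahead of the robot, y to its left, z up, the work surface at z = 0. Lengths are in m, angles in rad, forces in N, time in s.
With the tool pointing down it reaches from about 0.25 to 0.775 m from the base axis. Payload 4 kg.
Tool frame: the origin (TCP) lies midway between the tips of the shut fingers; the grasp point (between the pads) lies 19 mm behind it; z points along the fingers, x is the direction in which the jaws open and shut, and the axes are right-handed (so a half turn about z gives the same grasp; the last joint's range is limited). The gripper opens to 94 mm and grips with 3 to 60 N. Pads are 16 mm wide; open, the fingers measure 119 mm over their backs; the gripper's body (75 mm by 177 mm) begins 78 mm behind the grasp point.
Start: joints at [-1.214, 0.087, 1.371, -0, 1.684, -0.103], TCP at [0.244, -0.493, 0.185] pointing down, gripper open.
Joint ranges: [-3.1, 3.1], [-0.76, 2.03], [0.27, 2.55], [-1.08, 4.22], [0.17, 2.65], [-2.57, 2.57]. Speed limits (rad/s): [2.79, 2.79, 3.14, 3.14, 3.14, 3.14].

## Interface

Orientations are given as [roll, pitch, yaw] about the fixed x, y, z axes, in that order (R = Rz(yaw) Ry(pitch) Rx(roll)).
In Python, from bench import * gives the robot as it stands.
- The arm moves only by the tool send_rows, never from a script. Its argument "rows" is one flat list of numbers, 7 for each row, row after row: the shift along the world's x, y, z in mm, then the turn, a rotation vector about the world's x, y, z in degrees, then the opening, from 0 (shut) to 1 (fully open). A call has exactly 8 rows; each row shifts and turns the commanded pose from where the row before left it; what a row does not reach is not made up. A row lasts 1/8 s, in which the tool goes at most 62.5 mm and 10.7 degrees, less where a joint would pass 70% of its speed; a pose out of reach is approached as far as the arm can. A call is refused whole if a number of a shift passes 62.5 or a number of a turn 10.7, either way. A call with a gripper value outside its range is refused whole. The fingers move at their own pace and stop on an object; the grip force is fixed at half the most. Time passes only in rows, so rows that do not move let the fingers close, or fill a call up. It gives the time, the measured TCP pose, the force and the opening at its end, in the units of the state.
- get_obs(): the state, without advancing time (a new reading comes with each control period).
- snapshot(name): name is "scene" or "top"; returns a dict with "color" (420x560x3 uint8, red, green, blue), "intrinsics" (3x3 intrinsics, pixels), "rvec" (rotation vector, rad) and "tvec" (3), from world to camera coordinates, as OpenCV has them. Camera axes: x right, y down, z forward; pixel columns grow to the right and rows downward; lengths in m; the calibration is good to about 2 mm. A picture is of the moment at which its call begins. There is no depth.
- close_job(): hands the job in, once; it reports no verdict.
The state is a dict: "time": time; "joint_positions": joint angles; "qvel": joint speeds; "joint_torque": joint torques, N m; "tool_pos": TCP position; "ee_rot": TCP orientation; "wrist_force": force on the tool from outside, world axes, zero at the start; "wrist_torque": the same for the moment, N m; "width": finger opening in m.
Only numpy, scipy, OpenCV 4.12 (cv2) and the standard library are available. Lean on these libraries where they do the work, as an engineer would, in place of code of your own. Each camera call takes 0.05 s, during which the arm holds its last target.

## Task

Lift the loose metal rail off its wooden cradle and push it straight down past the two sprung yellow jaws until it lies fully home in both fork clips with the jaws shut above it, its end still clear of the sprung end stop. Then slide it along the clips against the stop and keep pressing with a steady push of about 10 N (plunger about 10 mm in, so that the mouth of the housing stands within the green band), never driving the plunger right in, so that I can put the screw in. Finish while still holding the rail pressed like that, and leave the food and the tools on the table where they are.

Things in the scene. Friction and masses are not known exactly. Their poses are not given: they have to be found in the camera images.
- rail: The loose rail: a round steel bar 16 mm in diameter and 240 mm long with black end caps of the same diameter, 110 to 230 g; either way round will do. Origin at its middle, on its axis; x runs along it. At the start it lies level in the cradle, its axis 50 mm above the table, free to be gripped across its middle from above.
- cradle: Fixed wooden cradle for the rail: plywood base 200 x 75 x 12 mm with two V blocks 16 mm wide, 75 mm either side of its middle, their tops about 61 mm above the table. Origin at the centre of its underside, x along the rail that lies in it, within 15 mm of centred.
- bracket: Fixed rail bracket: aluminium base 390 x 90 x 12 mm (x -170 to +220 mm) with two blue fork clips, 14 mm long, at x = -95 and +65 mm, and a grey stop housing at its +x end. Origin on the underside, on the centre line y = 0. The seated rail lies along x at y = 0, its axis at z = 60 mm. Between the clips there is only the flat base, so the gripper fits there. Nothing stands above z = 95 mm.
- seat (a point): On the axis of a seated rail, midway between the clips (bracket x = -15, z = 60 mm). Each clip, seen along x: seat floor at z = 52 mm, slot 19 mm wide, a tall prong on the -y side to 79 mm, flared outwards above, a low prong on +y to 65 mm, a jaw pillar at y = 29 to 40 mm, 92 mm high. Put the rail in with its middle at bracket x = -35 to -8 mm: its end is then clear of the stop.
- jaw_near (a joint): Yellow sprung jaw of the clip at bracket x = -95 mm, rad: a flap 24 mm long, 4 mm thick, hinged at y = 27, z = 86 mm; at 0 it lies level across the slot's mouth. The rail pushed down swings its tip down (positive, to about 0.9; 2.5 to 5.5 N), and it snaps back to 0 above the rail once the rail's axis is below about 65 mm. It cannot swing up, so it keeps the rail in.
- jaw_far (a joint): The same for the clip at bracket x = +65 mm.
- plunger: Plunger of the sprung end stop, 14 mm thick, with a black rubber pad (26 mm disc). Origin at the centre of the pad's face; at rest at bracket x = 118, y = 0, z = 60 mm, and it slides to +x by at most 20 mm. 1 N per mm, no preload: 10 mm in (x = 128) is 10 N. The rail touches it with its middle at x = -2 mm.
- mouth (a point): Centre of the stop housing's mouth, fixed at bracket x = 154, y = 0, z = 60 mm, that the plunger slides into. From the pad (6 mm thick) backwards the plunger is white for 16 mm, green for 8 mm, then red: the mouth stands within the green when the plunger is 6 to 14 mm in.
- pumpkin_ring: Bystander: orange ring of squash, 76 mm across, 14 mm thick, on the white chopping board at the far edge. Origin under its centre.
- onion: Bystander: brown onion, 70 mm across, 68 mm high, on the chopping board. Origin under its centre.
- carrot_piece: Bystander: piece of carrot, 34 mm across, 35 mm high, standing on the chopping board. Origin under its centre.
- screw_jar: Bystander: glass jar, 60 mm across, 85 mm high, red cap. Origin under its centre.
- screwdriver: Bystander: screwdriver lying on the table at one side. Its x axis runs from handle to tip.
- knife: Bystander: kitchen knife, about 210 mm long, 16 mm high, black handle, lying on the table at one side. Its x axis runs from handle to tip.
- bowl: Bystander: green bowl, 130 mm across, 55 mm high. Origin under its centre.
Not all that is in view belongs to the job. Leave any red look-alike of the rail alone.

How it is judged:
On the way, in this order (a step that is already met when the one before it is completed fails the run):
1. the rail pushes both jaws open on its way down (value of joint each of jaw_near, jaw_far above 0.35 rad and z of rail in the frame of bracket above 0.064 m and horizontal distance between rail and seat below 0.06 m), for 0.02 s.
2. the rail is home in both clips, jaws shut above it, not yet on the stop (z of rail in the frame of bracket between 0.055 and 0.0645 m and y of rail in the frame of bracket between -0.005 and 0.005 m and angle between the x axis of rail and the x axis of bracket, either way round below 0.06 rad and value of joint each of jaw_near, jaw_far below 0.15 rad and x of plunger in the frame of bracket below 0.12 m and contact force between rail and plunger below 1 N), for 0.2 s.
3. the rail is pressed on the stop with 6 to 14 N (z of rail in the frame of bracket between 0.055 and 0.0645 m and y of rail in the frame of bracket between -0.005 and 0.005 m and angle between the x axis of rail and the x axis of bracket, either way round below 0.06 rad and value of joint each of jaw_near, jaw_far below 0.15 rad and x of plunger in the frame of bracket between 0.124 and 0.132 m and contact force between rail and plunger between 6 and 14 N and contact force between the fingers and rail above 1 N), for 1 s.
At the end, for the whole second after the job is handed in: The rail lies in both clips (axis 55 to 64.5 mm above the table, within 5 mm of the centre line, within 0.06 rad of the bracket's x, both jaws within 0.15 rad of shut), the fingers still hold it, and it presses on the pad with 6 to 14 N with the plunger 6 to 14 mm in, at rest (all of step 3 and linear speed of rail below 0.01 m/s); the arm keeps its last pose, push and grip.
It fails at once if the plunger is driven right in (more than 18.5 mm) (x of plunger in the frame of bracket above 0.1365 m).
It fails at once if a bystander is moved by more than 30 mm (distance of any of pumpkin_ring, onion, carrot_piece, screw_jar, screwdriver, knife, bowl from where it was at the start of the episode above 0.03 m).
It also fails if it takes over 45 s, if anything falls off the work surface, if the arm or the gripper's body presses on something with over 40 N, if the wrist force passes 120 N, or if a joint passes its speed limit or range.

## Working session

There is one attempt and no reset: what is moved stays moved. The work goes in short steps, Python scripts to look and compute and a tool call to move; the robot and the scene stay as the last step left them, time stands still between calls to the robot, and variables do not carry over. Pictures are saved under pics/ and viewed, and the job is handed in when it is done.

Besides the shell and the picture viewer there is one more tool, called after "Call:" by a JSON object that holds its "op" and its "data", one argument or row to a line. send_rows: Moves the arm, as the interface text tells. Its arguments: {"type":"object","properties":{"rows":{"type":"array","items":{"type":"number"}}},"required":["rows"]}

```bash
mkdir -p pics; ls; python3 - <<'E'
from bench import *
import cv2
print(get_obs())
for n in ("scene","top"):
    s=snapshot(n); cv2.imwrite(f"pics/{n}0.png",s["color"][:,:,::-1]); print(s["intrinsics"],s["rvec"],s["tvec"])
E
```

```text
pics
{'time': 0.0, 'joint_positions': array([-1.21406653e+00,  8.79906759e-02,  1.37222593e+00, -1.62442345e-06,
        1.68359920e+00, -1.03049364e-01]), 'qvel': array([ 0.00049841, -0.00048844,  0.00132195, -0.00030783, -0.00024822,
        0.00030791]), 'joint_torque': array([-6.76388045e-04, -3.40179241e+01, -3.02428472e+01,  7.16186618e-02,
        3.30039393e-02, -1.69619966e-04]), 'tool_pos': array([ 0.24387711, -0.49232057,  0.1832991 ]), 'ee_rot': array([-3.14136557e+00,  2.21153218e-03, -1.11101710e+00]), 'wrist_force': array([ 0.46661844, -0.72007828, -0.44670352]), 'wrist_torque': array([ 0.00821194,  0.04353266, -0.01595428]), 'width': 0.09407901496681526}
[[436.1559416    0.         284.89469189]
 [  0.         436.1559416  211.6132614 ]
 [  0.           0.           1.        ]] [ 1.04457892  2.22483069 -1.24139013] [ 0.34413874 -0.15603374  1.55099407]
[[415.42677965   0.         279.65989734]
 [  0.         415.42677965 210.53671561]
 [  0.           0.           1.        ]] [ 2.21175852 -2.16228236  0.05951028] [-0.00826433  0.53955055  1.15213386]
```

View pics/scene0.png

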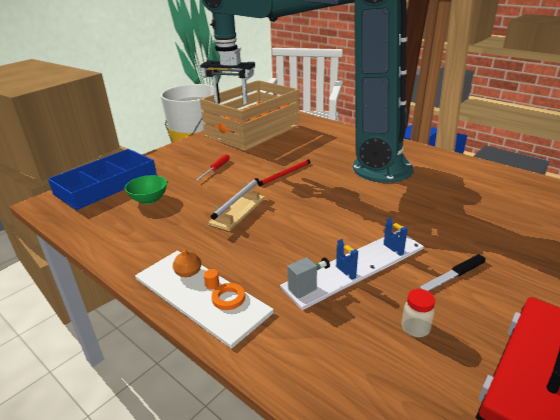

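View pics/top0.png

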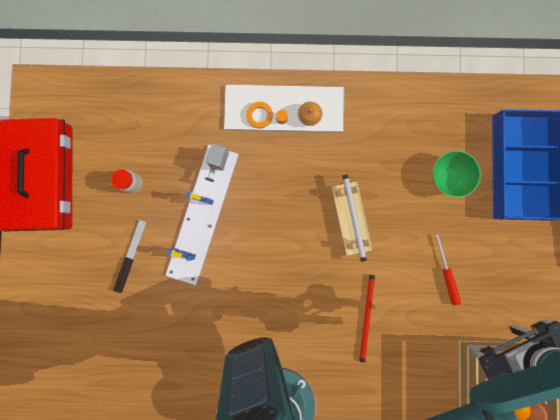

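Top view: the grey rail with black caps lies in the cradle, from (346,177) to (363,260). The only look-alike is the red bar at (372,277)–(362,360) on the table. I choose the grey bar in the wooden cradle. The bracket runs from the housing at (215,157) to its other end at (182,275). Next I check close crops.

```bash
cat > h.py <<'E'
import numpy as np, cv2
from bench import *
def ray(s,px):
    R,_=cv2.Rodrigues(np.array(s["rvec"],float)); t=np.array(s["tvec"],float).ravel()
    K=np.array(s["intrinsics"]); d=R.T@np.linalg.inv(K)@np.array([px[0],px[1],1.0]); return -R.T@t,d
def onz(s,px,z):
    c,d=ray(s,px); return c+d*(z-c[2])/d[2]
def proj(s,P):
    return cv2.projectPoints(np.array(P,float).reshape(-1,3),np.array(s["rvec"],float),np.array(s["tvec"],float),np.array(s["intrinsics"]),None)[0].reshape(-1,2)
def crop(s,x0,y0,x1,y1,f,name):
    im=np.ascontiguousarray(s["color"][y0:y1,x0:x1,::-1]); cv2.imwrite("pics/"+name,cv2.resize(im,None,fx=f,fy=f,interpolation=cv2.INTER_CUBIC))
E
python3 - <<'E'
from h import *
s=snapshot("top")
crop(s,325,165,385,275,5,"rail1.png"); crop(s,155,135,255,295,3.7,"brk1.png")
E
```

```text
(no output)
```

View pics/rail1.png

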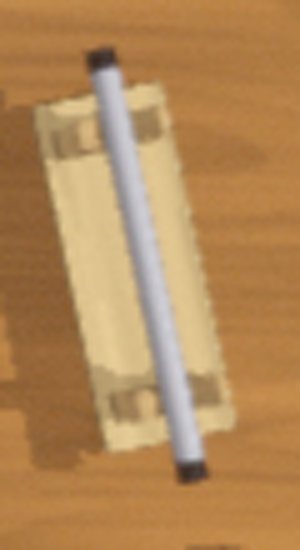

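View pics/brk1.png

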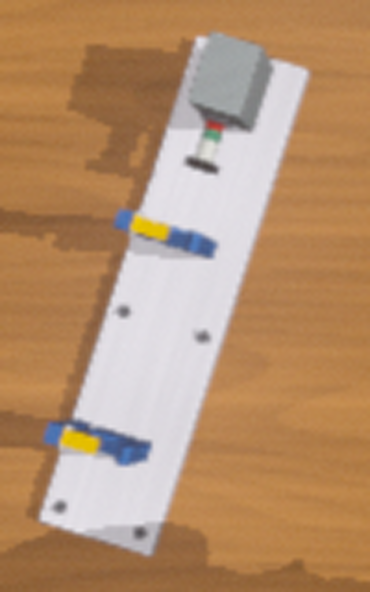

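```bash
python3 - <<'E'
from h import *
s=snapshot("top"); im=s["color"]; hsv=cv2.cvtColor(im,cv2.COLOR_RGB2HSV)
# base
w=((hsv[...,1]<45)&(hsv[...,2]>110)).astype(np.uint8)
b=np.zeros_like(w); b[140:292,160:245]=w[140:292,160:245]
cs,_=cv2.findContours(b,cv2.RETR_EXTERNAL,cv2.CHAIN_APPROX_NONE); c=max(cs,key=cv2.contourArea)
h=cv2.convexHull(c); P=np.array([onz(s,p[0]+0.0,0.012)[:2] for p in h],np.float32)
r=cv2.minAreaRect(P*1000); print("base rect",r, cv2.boxPoints(r))
# edges of base from contour points: row-wise
pts=c[:,0,:]
L=[];R=[]
for v in range(150,280):
    u=np.where(b[v])[0]
    if len(u)>20: L.append((u.min()-.5,v));R.append((u.max()+.5,v))
for n,E in (("L",L),("R",R)):
    W=np.array([onz(s,p,0.012)[:2] for p in E])*1000
    f=cv2.fitLine(W.astype(np.float32),cv2.DIST_HUBER,0,.01,.01).ravel(); print(n,f,np.degrees(np.arctan2(f[1],f[0])))
# yellow
y=cv2.inRange(hsv,(20,150,120),(35,255,255)); y[:, :160]=0;y[:,245:]=0
cs,_=cv2.findContours(y,cv2.RETR_EXTERNAL,cv2.CHAIN_APPROX_NONE)
for c in cs:
    if cv2.contourArea(c)>15:
        m=np.zeros_like(y);cv2.drawContours(m,[c],-1,255,-1);v,u=np.nonzero(m);print("jaw px",u.mean(),v.mean(),onz(s,(u.mean(),v.mean()),.088)*1000)
# rail
sub=np.zeros_like(w); 
g=((hsv[...,1]<60)&(hsv[...,0]>80)&(hsv[...,2]>90)|(hsv[...,2]<70)).astype(np.uint8)
sub[168:270,335:375]=g[168:270,335:375]
n,lab,st,ce=cv2.connectedComponentsWithStats(sub); i=1+np.argmax(st[1:,4]); v,u=np.nonzero(lab==i); print("rail blob",st[i],u.mean(),v.mean())
rr=cv2.minAreaRect(np.stack([u,v],1).astype(np.float32)); print(rr)
W=np.array([onz(s,(a,bb),.052)[:2] for a,bb in zip(u,v)])*1000
rr=cv2.minAreaRect(W.astype(np.float32)); print("rail rect",rr, "mean",W.mean(0))
f=cv2.fitLine(W.astype(np.float32),cv2.DIST_L2,0,.01,.01).ravel();print(f,np.degrees(np.arctan2(f[1],f[0])))
E
```

```text
base rect ((529.34716796875, 225.31866455078125), (97.99446105957031, 395.6397705078125), 73.67296600341797) [[325.73074  233.90839 ]
 [705.4154   122.686325]
 [732.9636   216.72894 ]
 [353.27893  327.951   ]]
L [ 9.6087486e-01 -2.7698278e-01  5.2490729e+02  2.7135269e+02] -16.08021
R [ 9.6088892e-01 -2.7693409e-01  5.2738324e+02  1.7533371e+02] -16.077305
jaw px 176.28947368421052 253.97368421052633 [414.81594878 272.36414882  88.        ]
jaw px 195.02857142857144 196.34285714285716 [567.86514333 228.43698547  88.        ]
rail blob [343 176  22  84 362] 354.1243093922652 217.25414364640883
((354.0882263183594, 217.14706420898438), (85.14521789550781, 4.447073936462402), 77.47119140625)
rail rect ((524.6180419921875, -199.1282958984375), (231.4099578857422, 12.162349700927734), 13.23116683959961) mean [ 523.89049585 -199.31077664]
[ 9.7379130e-01  2.2744332e-01  5.2389050e+02 -1.9931078e+02] 13.146596
```

```bash
cat >> h.py <<'E'
D=np.array([.9609,-.2769]);N=np.array([.2769,.9609]);S0,T0=.4178,.3614
def B(x,y,z): return np.r_[D*(S0+x)+N*(T0+y),z]
def toB(p): return np.array([D@p[:2]-S0,N@p[:2]-T0])
E
python3 - <<'E'
from h import *
s=snapshot("scene")
im=s["color"].copy()
a=np.radians(13.15);m=np.array([.5246,-.1991]);e=np.array([np.cos(a),np.sin(a)])
pts=[B(118,0,60)/1 for _ in []]
L=[B(.118,0,.06),B(.154,0,.06),B(-.095,.003,.086),B(.065,.003,.086),B(-.095,.035,.092),B(.065,.035,.092),B(.22,.045,.012),B(.22,-.045,.012),B(-.17,-.045,.012),B(-.17,.045,.012)]+[np.r_[m+k*.12*e,.05] for k in(-1,0,1)]
for n in("scene","top"):
    s=snapshot(n); q=proj(s,L); big=cv2.resize(s["color"][:,:,::-1],None,fx=4,fy=4,interpolation=cv2.INTER_CUBIC)
    for u in q: cv2.drawMarker(big,tuple(int(round(k*4+1.5)) for k in u),(255,0,255),cv2.MARKER_CROSS,10,1)
    if n=="scene": cv2.imwrite("pics/ov1.png",big[840:1240,1090:1740]);cv2.imwrite("pics/ov2.png",big[660:950,800:1100])
    else: cv2.imwrite("pics/ov3.png",big[560:1160,620:1000]); cv2.imwrite("pics/ov4.png",big[660:1100,1300:1500])
E
```

```text
(no output)
```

View pics/ov1.png

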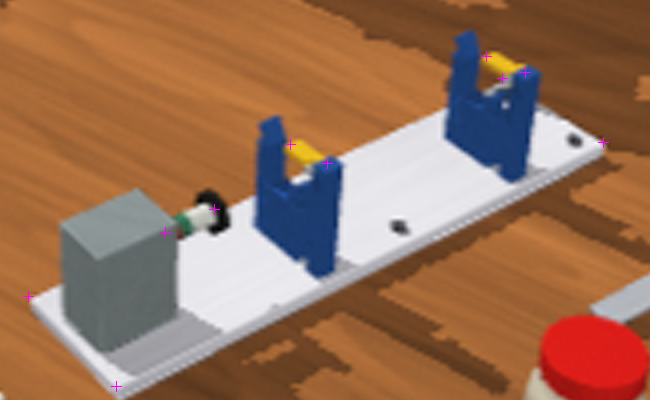

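View pics/ov2.png

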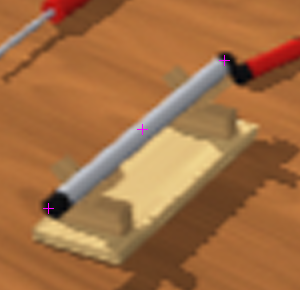

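View pics/ov3.png

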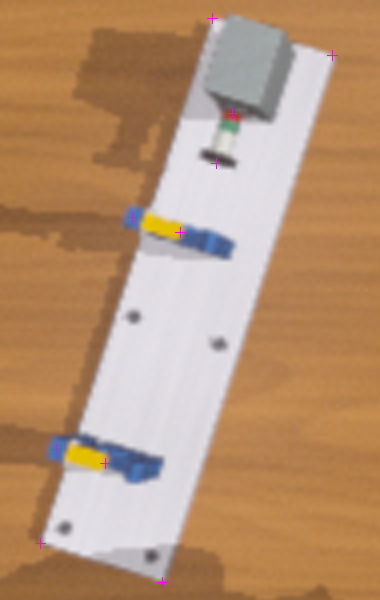

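View pics/ov4.png

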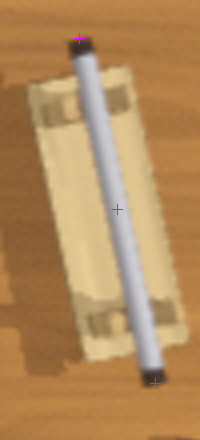

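Call:
{"op": "send_rows", "data": {
  "rows": [35,36.6,-9,0,0,-1.65,1,35,36.6,-9,0,0,-1.65,1,35,36.6,-9,0,0,-1.65,1,35,36.6,-9,0,0,-1.65,1,35,36.6,-9,0,0,-1.65,1,35,36.6,-9,0,0,-1.65,1,35,36.6,-9,0,0,-1.65,1,35,36.6,-9,0,0,-1.65,1]
}}

```text
time: 1.35
tool_pos: [0.5251, -0.1988, 0.1124]
ee_rot: [-3.141, -0.001, -1.342]
wrist_force: [1.1, -0.1, -0.4]
width: 0.0945
```

Call:
{"op": "send_rows", "data": {
  "rows": [0,0,-25,0,0,0,1,0,0,-25,0,0,0,1,0,0,-20,0,0,0,1,0,0,-11.4,0,0,0,1,0,0,0,0,0,0,0,0,0,0,0,0,0,0,0,0,0,0,0,0,0,0,0,0,0,0,0,0]
}}

```text
time: 2.35
tool_pos: [0.5245, -0.2004, 0.0319]
ee_rot: [-3.14, -0.001, -1.341]
wrist_force: [-0.0, 0.2, 0.2]
width: 0.0573
```

```bash
python3 - <<'E'
from h import *
o=get_obs();print(o["time"],o["tool_pos"],o["width"],o["wrist_force"],o["wrist_torque"])
s=snapshot("scene");crop(s,170,120,330,240,5,"g1.png")
E
```

```text
2.35 [ 0.52452685 -0.20037055  0.03191744] 0.057340078734133215 [-0.04319341  0.22112076  0.21891222] [0.03708235 0.01618333 0.02883378]
```

View pics/g1.png

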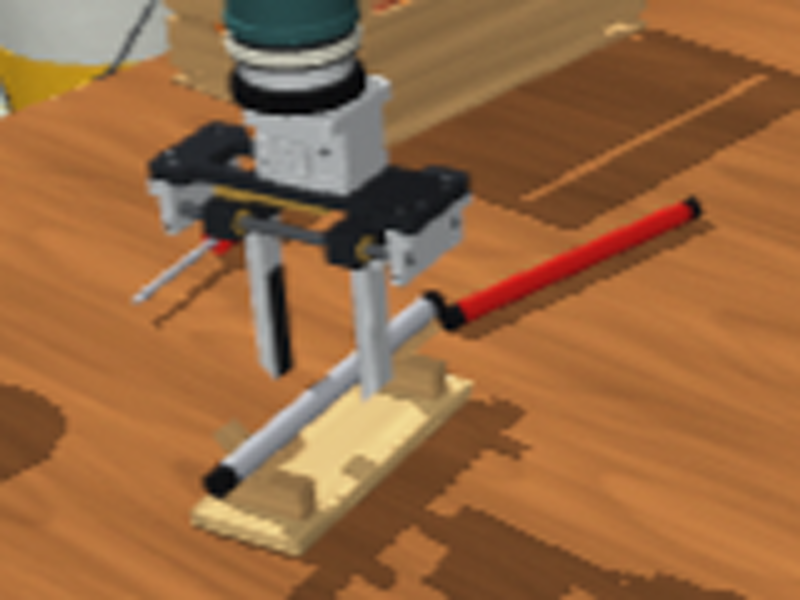

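The fingers straddle the rail with it in the middle, at about crop (340,380), and are still closing. I let them finish.

Call:
{"op": "send_rows", "data": {
  "rows": [0,0,0,0,0,0,0,0,0,0,0,0,0,0,0,0,0,0,0,0,0,0,0,0,0,0,0,0,0,0,0,0,0,0,0,0,0,0,0,0,0,0,0,0,0,0,0,0,0,0,0,0,0,0,0,0]
}}

```text
time: 3.4
tool_pos: [0.5236, -0.1983, 0.0311]
ee_rot: [3.141, 0.003, -1.341]
wrist_force: [-0.9, 4.6, 2.7]
width: 0.0139
```

Call:
{"op": "send_rows", "data": {
  "rows": [0,0,15,0,0,0,0,0,0,30,0,0,0,0,0,0,40,0,0,0,0,0,0,34,0,0,0,0,-4,30,0,0,0,0,0,-4,40,0,0,0,-3,0,-4,40,0,0,0,-3,0,-4,40,0,0,0,-3,0]
}}

```text
time: 4.4
tool_pos: [0.5084, -0.0498, 0.1511]
ee_rot: [-3.14, -0.002, -1.501]
wrist_force: [-0.1, 0.3, -1.6]
width: 0.0135
```

Call:
{"op": "send_rows", "data": {
  "rows": [-3,41,0,0,0,-3,0,-3,41,0,0,0,-3,0,-3,41,0,0,0,-3,0,-3,41,0,0,0,-3,0,-3,41,0,0,0,-3,0,-3,41,0,0,0,-3,0,-3,25,0,0,0,-2.2,0,-1.5,15,0,0,0,0,0]
}}

```text
time: 5.4
tool_pos: [0.486, 0.2367, 0.1508]
ee_rot: [-3.14, -0.0, -1.85]
wrist_force: [0.7, 0.3, -1.4]
width: 0.0134
```

```bash
python3 - <<'E'
from h import *
o=get_obs();print(o["time"],o["tool_pos"],o["ee_rot"],o["width"],o["joint_positions"],o["wrist_force"],o["wrist_torque"],toB(o["tool_pos"]))
s=snapshot("scene");crop(s,270,130,440,310,3.3,"g2.png")
s=snapshot("top");crop(s,130,120,270,310,3.1,"g3.png")
E
```

```text
5.4 [0.48600219 0.2367103  0.15082268] [-3.13974200e+00 -8.99807917e-08 -1.84968015e+00] 0.013375547918595231 [ 3.49096502e-01  7.41033653e-02  1.45128821e+00 -1.08839969e-03
  1.61470353e+00  2.19872807e+00] [ 0.73052082  0.31020718 -1.44365325] [ 0.05429832  0.02874689 -0.02218981] [-0.01634558  0.00062893]
```

View pics/g2.png

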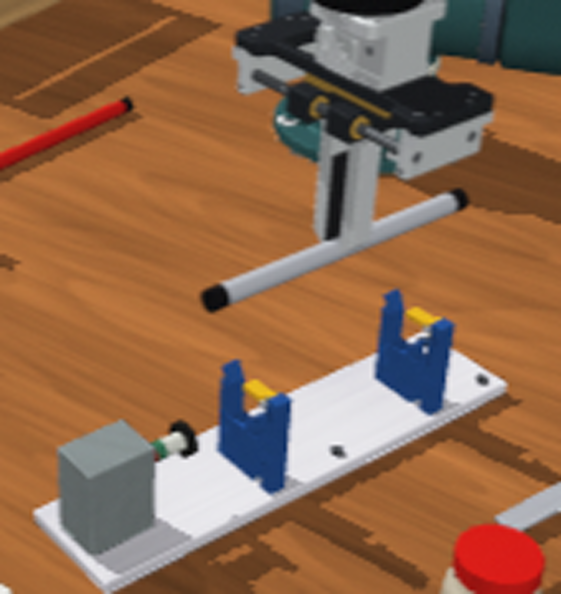

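View pics/g3.png

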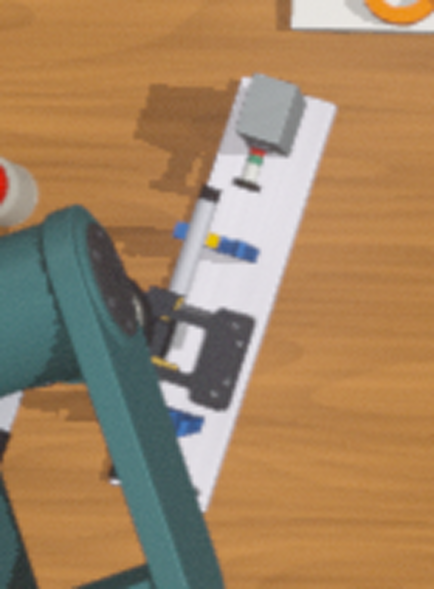

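```bash
python3 - <<'E'
from h import *
S=snapshot("scene");T=snapshot("top")
def blk(s,x0,y0,x1,y1,th=70):
    v=s["color"][y0:y1,x0:x1].max(2); m=(v<th).astype(np.uint8); n,l,st,c=cv2.connectedComponentsWithStats(m)
    for i in range(1,n):
        if st[i,4]>6: print(st[i],c[i]+[x0,y0])
print("scene far");blk(S,326,212,350,230);print("scene near");blk(S,400,182,416,202)
print("top far");blk(T,188,172,206,192);print("top near");blk(T,160,266,180,280)
def tri(a,b):
    P=[]
    for s in(S,T):
        R,_=cv2.Rodrigues(np.array(s["rvec"],float));P.append(np.array(s["intrinsics"])@np.c_[R,np.array(s["tvec"]).ravel()])
    X=cv2.triangulatePoints(P[0],P[1],np.array(a,float),np.array(b,float)).ravel();X=X[:3]/X[3];return X
X=tri((334.5,220.6),(197.7,181.9));print("far cap",X,toB(X), proj(S,X),proj(T,X))
# expected
o=get_obs();c=o["tool_pos"]
for z in(.0,.01,.019):
  print(z,[proj(s,[np.r_[c[:2]+k*.114*D,c[2]+z] for k in(1,-1)]).round(1).tolist() for s in(S,T)])
crop(S,320,120,420,240,5,"g4.png")
E
```

```text
scene far
[ 6  5  8  8 48] [335.29166667 220.35416667]
scene near
[ 7  5  5  7 21] [409.42857143 189.85714286]
top far
top near
far cap [0.59634657 0.20589663 0.16870444] [0.09821664 0.00157443] [[334.52044229 220.59869416]] [[197.71659068 181.88822999]]
0.0 [[[333.6, 226.9], [405.5, 196.8]], [[200.1, 183.2], [171.6, 270.7]]]
0.01 [[[333.8, 223.2], [406.0, 193.4]], [[199.3, 182.7], [170.5, 271.1]]]
0.019 [[[333.9, 219.9], [406.5, 190.2]], [[198.6, 182.2], [169.5, 271.4]]]
```

View pics/g4.png

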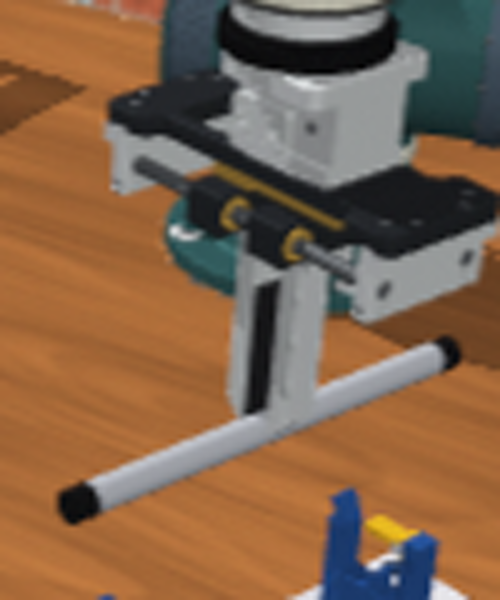

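Call:
{"op": "send_rows", "data": {
  "rows": [0,-0.6,-20,0,0,0,0,0,0,-20,0,0,0,0,0,0,-15,0,0,0,0,0,0,-11,0,0,0,0,0,0,0,0,0,0,0,0,0,0,0,0,0,0,0,0,0,0,0,0,0,0,0,0,0,0,0,0]
}}

```text
time: 6.6
tool_pos: [0.4859, 0.2355, 0.0847]
ee_rot: [-3.141, 0.001, -1.851]
wrist_force: [-0.0, 0.3, -1.5]
width: 0.0132
```

```bash
python3 - <<'E'
from h import *
o=get_obs();c=o["tool_pos"];print(o["time"],c,o["ee_rot"],o["wrist_force"],o["width"],toB(c))
S=snapshot("scene");crop(S,330,190,440,280,7,"g5.png")
T=snapshot("top");crop(T,160,160,225,225,9,"g6.png")
E
```

```text
6.6 [0.48592075 0.23548012 0.08472994] [-3.14065176e+00  5.43464337e-04 -1.85090670e+00] [-0.04980415  0.27369811 -1.48283083] 0.01323880304981565 [-0.0160832  -0.00057569]
```

View pics/g5.png

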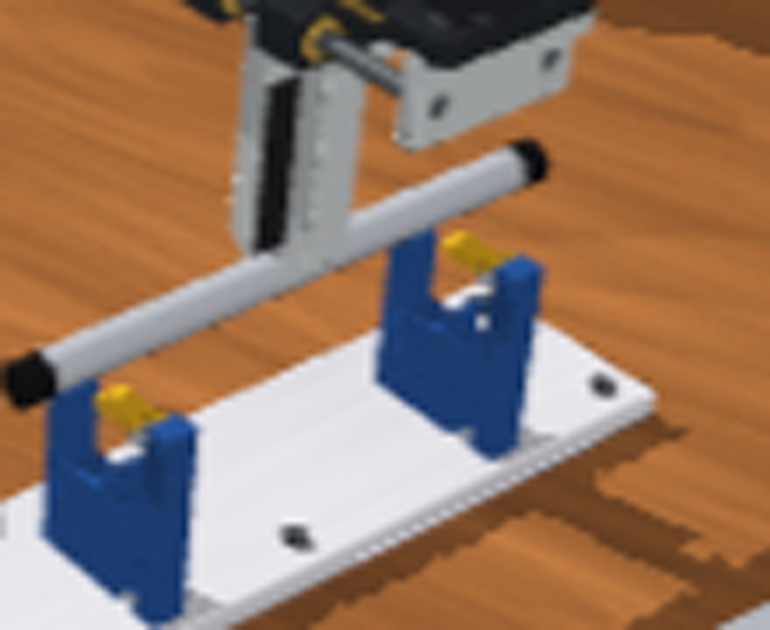

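View pics/g6.png

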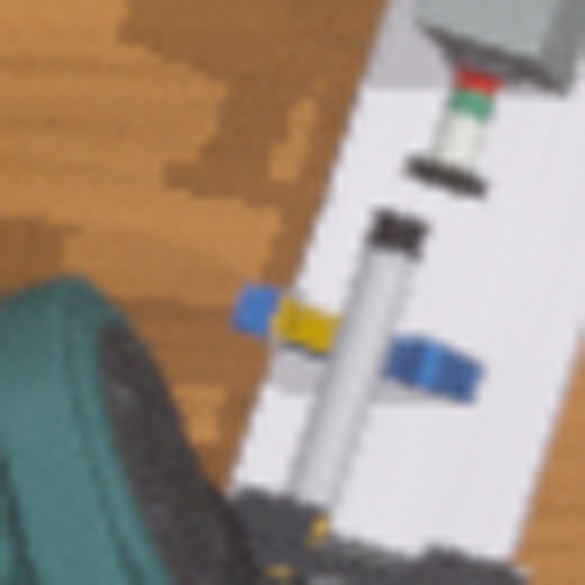

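```bash
python3 - <<'E'
from h import *
T=snapshot("top");im=T["color"];hsv=cv2.cvtColor(im,cv2.COLOR_RGB2HSV)
# rail edges per row, between cap (row~189) and gripper (213)
G=cv2.cvtColor(im,cv2.COLOR_RGB2GRAY)
for v in range(182,214,1): print(v,G[v,190:216].tolist())
E
```

```text
182 [114, 114, 113, 116, 114, 122, 182, 217, 227, 228, 227, 223, 219, 222, 226, 225, 227, 227, 227, 224, 218, 218, 216, 202, 220, 225]
183 [133, 117, 110, 110, 114, 146, 214, 223, 226, 227, 223, 173, 133, 145, 191, 215, 221, 224, 228, 226, 225, 226, 225, 223, 225, 225]
184 [140, 120, 110, 110, 121, 181, 218, 225, 227, 228, 220, 157, 86, 79, 106, 126, 149, 193, 220, 226, 226, 226, 225, 226, 226, 225]
185 [138, 121, 112, 110, 129, 210, 223, 227, 228, 226, 201, 126, 69, 63, 68, 78, 86, 147, 215, 225, 225, 226, 226, 226, 224, 226]
186 [121, 111, 115, 115, 149, 217, 224, 227, 229, 223, 170, 92, 66, 66, 72, 72, 98, 183, 219, 224, 226, 227, 226, 226, 225, 226]
187 [120, 111, 116, 126, 181, 219, 226, 227, 228, 224, 174, 120, 112, 97, 101, 78, 124, 208, 224, 225, 225, 225, 227, 226, 225, 226]
188 [119, 112, 113, 133, 210, 222, 227, 228, 228, 223, 183, 173, 187, 180, 176, 137, 145, 213, 225, 226, 226, 226, 226, 224, 226, 227]
189 [115, 113, 117, 149, 215, 224, 228, 227, 226, 211, 178, 184, 200, 204, 201, 190, 201, 221, 225, 227, 226, 228, 225, 226, 226, 226]
190 [110, 113, 122, 181, 217, 225, 
[... 2485 characters left out ...]
 222, 222, 222, 224, 223]
209 [224, 223, 221, 184, 175, 193, 205, 207, 197, 193, 216, 223, 223, 224, 223, 225, 225, 224, 224, 222, 222, 222, 222, 222, 222, 224]
210 [225, 222, 206, 173, 179, 198, 207, 204, 194, 204, 219, 223, 222, 223, 224, 224, 225, 224, 223, 223, 222, 222, 221, 223, 222, 223]
211 [224, 221, 188, 169, 186, 201, 206, 198, 191, 214, 223, 223, 224, 224, 224, 223, 224, 224, 222, 223, 222, 222, 221, 223, 222, 223]
212 [224, 219, 185, 175, 192, 204, 207, 196, 193, 217, 223, 223, 225, 224, 225, 225, 224, 223, 222, 222, 220, 221, 222, 222, 223, 222]
213 [219, 206, 173, 179, 197, 206, 204, 195, 205, 220, 223, 223, 224, 224, 224, 224, 224, 222, 223, 221, 220, 222, 222, 222, 223, 224]
```

```bash
python3 - <<'E'
from h import *
T=snapshot("top");S=snapshot("scene");im=T["color"]
z=get_obs()["tool_pos"][2]+.019
for p in((195.1,212),(202.2,190),(204,183.6)): print("rail",toB(onz(T,p,z))*1000)
def dark(s,x0,y0,x1,y1,th=75):
    m=np.zeros(im.shape[:2],np.uint8);m[y0:y1,x0:x1]=(s["color"][y0:y1,x0:x1].max(2)<th);n,l,st,c=cv2.connectedComponentsWithStats(m)
    for i in range(1,n):
        if st[i,4]>5: print(st[i],c[i]); yield c[i]
for c in dark(T,200,172,218,183): print("pad",toB(onz(T,c,.06))*1000)
# plunger stem: white/green/red columns
G=cv2.cvtColor(im,cv2.COLOR_RGB2GRAY)
for v in range(168,184): print(v,im[v,202:220].tolist() if 0 else G[v,202:220].tolist())
# jaw_far yellow: tip end vs. blue prong inner edge
P=[B(.065,y,zz) for y,zz in((-.0095,.079),(.003,.088),(.029,.092),(.040,.092))]
print(proj(T,P))
P=[B(x,0,.104) for x in(-.05,.065,.104)];print(proj(S,P),proj(T,P))
E
```

```text
rail [25.28223612 -1.04667672]
rail [85.60391252 -0.88929507]
rail [103.01625434  -0.1794132 ]
168 [185, 187, 186, 186, 186, 185, 187, 182, 135, 94, 90, 88, 92, 99, 103, 97, 96, 92]
169 [191, 192, 193, 193, 191, 193, 192, 185, 135, 107, 107, 107, 105, 125, 138, 141, 152, 130]
170 [221, 222, 223, 222, 220, 222, 222, 195, 144, 124, 132, 137, 131, 180, 187, 187, 186, 183]
171 [226, 226, 225, 226, 225, 227, 223, 176, 133, 134, 136, 138, 148, 209, 218, 220, 219, 221]
172 [225, 225, 226, 225, 225, 228, 221, 186, 168, 167, 156, 139, 160, 214, 223, 224, 224, 224]
173 [226, 226, 225, 225, 227, 226, 209, 185, 200, 213, 206, 173, 194, 219, 223, 223, 223, 225]
174 [226, 227, 225, 226, 227, 225, 195, 189, 208, 221, 218, 209, 219, 223, 224, 223, 224, 225]
175 [226, 227, 226, 226, 228, 221, 195, 198, 215, 225, 217, 206, 220, 224, 225, 224, 224, 225]
176 [227, 227, 225, 223, 222, 207, 186, 204, 218, 225, 214, 211, 222, 224, 224, 224, 225, 227]
177 [228, 226, 218, 171, 149, 156, 164, 201, 215, 221, 214, 221, 225, 225, 225, 226, 225, 225]
178 [228, 225, 202, 134, 85, 83, 97, 131, 147, 180, 196, 218, 224, 225, 225, 224, 227, 224]
179 [226, 224, 203, 153, 107, 78, 76, 77, 83, 102, 136, 187, 217, 225, 226, 226, 226, 224]
180 [227, 225, 225, 220, 194, 155, 131, 105, 81, 76, 85, 123, 193, 219, 224, 227, 226, 225]
181 [227, 226, 227, 226, 224, 222, 218, 195, 151, 131, 120, 131, 211, 224, 225, 227, 226, 224]
182 [221, 222, 225, 224, 228, 228, 227, 223, 218, 219, 217, 203, 220, 225, 226, 227, 226, 225]
183 [152, 149, 191, 213, 221, 224, 226, 226, 225, 226, 226, 224, 224, 225, 226, 226, 226, 226]
[[204.61658146 199.28797205]
 [199.50024948 197.58596927]
 [189.84832807 194.52103628]
 [185.8953569  193.28447512]]
[[380.35703408 222.92115958]
 [344.19102792 238.8476749 ]
 [331.06551229 244.62779132]] [[185.6484438  239.51051983]
 [199.37453118 197.36206997]
 [203.99216146 183.18279566]]
```

```bash
python3 - <<'E'
from h import *
T=snapshot("top");hsv=cv2.cvtColor(T["color"],cv2.COLOR_RGB2HSV)
for p in((210.6,175),(211.7,171),(208.4,179.2)): print(toB(onz(T,p,.06))*1000)
# blue prong and pillar extents of jaw_far
m=cv2.inRange(hsv,(100,130,50),(125,255,255));m[:190]=0;m[206:]=0;m[:,:180]=0;m[:,222:]=0
n,l,st,c=cv2.connectedComponentsWithStats(m)
for i in range(1,n):
    if st[i,4]>4: v,u=np.nonzero(l==i);print(st[i],c[i],"at .092",toB(onz(T,c[i],.092))*1000,"at .079",toB(onz(T,c[i],.079))*1000)
E
```

```text
[133.57918758  -0.63470821]
[ 1.44923206e+02 -1.12624140e-01]
[120.83319319   1.53731468]
[187 193   3   3   7] [188. 194.] at .092 [64.8571127  34.09643441] at .079 [65.23033959 37.31744848]
[206 199   6   4  13] [208.07692308 200.53846154] at .092 [ 64.2077405  -21.91349732] at .079 [ 64.57322886 -19.35995071]
```

Call:
{"op": "send_rows", "data": {
  "rows": [0.15,0.5,-5,0,0,0,0,0,0,-5,0,0,0,0,0,0,-5,0,0,0,0,0,0,-5,0,0,0,0,0,0,-4,0,0,0,0,0,0,-4,0,0,0,0,0,0,-4,0,0,0,0,0,0,-3,0,0,0,0]
}}

```text
time: 7.9
tool_pos: [0.4867, 0.2352, 0.0491]
ee_rot: [-3.139, -0.0, -1.852]
wrist_force: [2.4, -2.1, 0.9]
width: 0.0136
```

```bash
python3 - <<'E'
from h import *
o=get_obs();c=o["tool_pos"];print(o["time"],c,o["ee_rot"],o["wrist_force"],o["wrist_torque"],o["width"],toB(c))
S=snapshot("scene");crop(S,300,190,440,290,5.5,"g7.png")
E
```

```text
7.9 [0.48673401 0.235198   0.04910685] [-3.13917072e+00 -2.31437154e-04 -1.85154742e+00] [ 2.36031753 -2.05360189  0.91459584] [-0.24837167 -0.42222769 -0.07945554] 0.013638961124284678 [-0.01522361 -0.00062159]
```

View pics/g7.png

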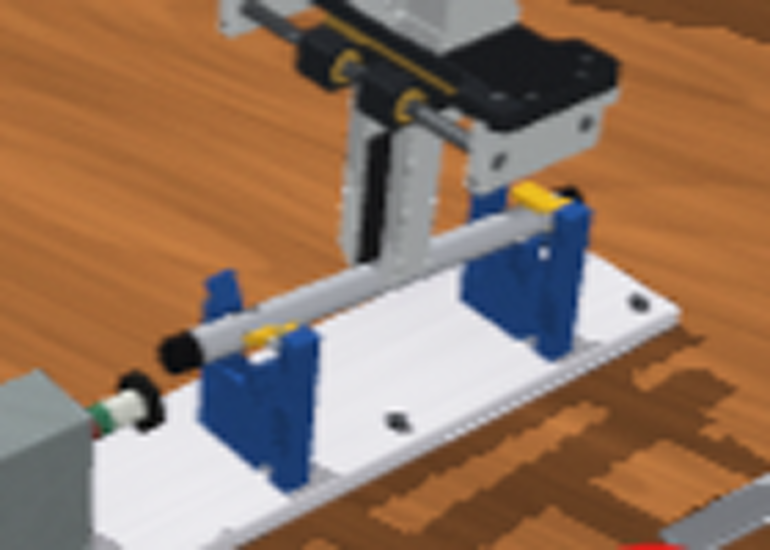

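Call:
{"op": "send_rows", "data": {
  "rows": [0,0.3,-2,0,0,0,0,0,0,-2,0,0,0,0,0,0,-2,0,0,0,0,0,0,-2,0,0,0,0,0,0,0,0,0,0,0,0,0,0,0,0,0,0,0,0,0,0,0,0,0,0,0,0,0,0,0,0]
}}

```text
time: 8.95
tool_pos: [0.4858, 0.2362, 0.0411]
ee_rot: [-3.142, 0.0, -1.851]
wrist_force: [-0.3, -0.5, -0.6]
width: 0.0136
```

```bash
python3 - <<'E'
from h import *
o=get_obs();c=o["tool_pos"];print(o["time"],c,o["ee_rot"],o["wrist_force"],o["wrist_torque"],o["width"],toB(c))
S=snapshot("scene");crop(S,300,190,440,290,5.5,"g8.png")
T=snapshot("top");crop(T,160,150,240,220,8,"g9.png")
E
```

```text
8.95 [0.48578673 0.23617663 0.04106738] [-3.14155197e+00  9.03390700e-05 -1.85104098e+00] [-0.29063684 -0.525689   -0.61825479] [ 0.08686733  0.12432446 -0.05060419] 0.013572235264827523 [-1.64048383e-02  5.64748547e-05]
```

View pics/g8.png

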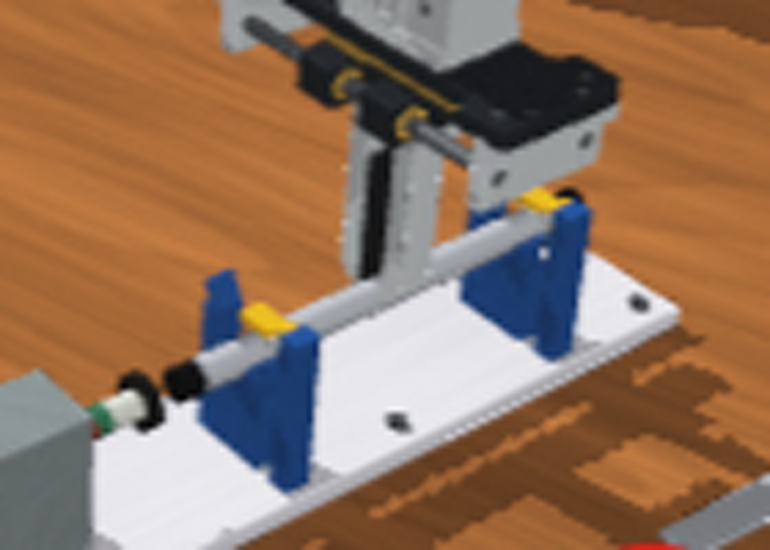

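View pics/g9.png

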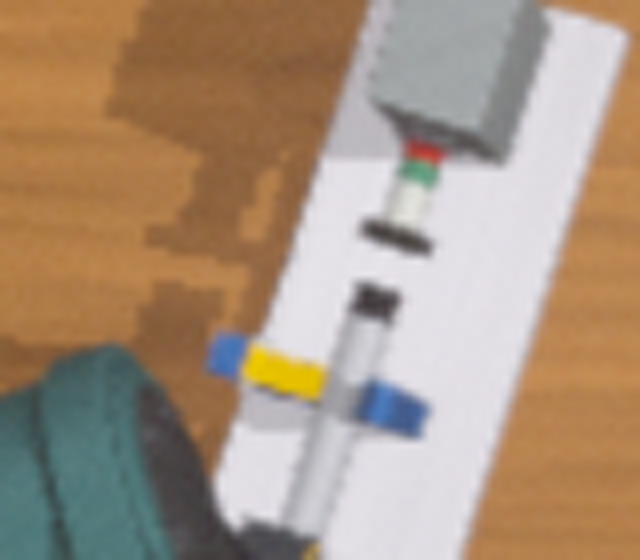

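Both jaws are shut above the rail (scene crop (268,318) and (540,200)). The cap at (184,381) is still clear of the pad at (140,400). I check the seated height, then slide.

```bash
python3 - <<'E'
from h import *
S=snapshot("scene");T=snapshot("top")
for z in(.056,.06,.064): print(z,proj(S,[B(.098,0,z),B(.104,0,z)]).round(1).tolist(),proj(T,B(.098,0,z)).round(1))
for s,(x0,y0,x1,y1) in((S,(326,250,341,268)),(T,(202,182,212,192))):
    m=(s["color"][y0:y1,x0:x1].max(2)<80).astype(np.uint8);n,l,st,c=cv2.connectedComponentsWithStats(m)
    for i in range(1,n):
        if st[i,4]>5: print(st[i],c[i]+[x0,y0])
print(toB(onz(T,(207,187.5),.06)))
E
```

```text
0.056 [[332.4, 260.1], [330.4, 261.0]] [[206.6 187.5]]
0.06 [[332.5, 258.8], [330.4, 259.7]] [[206.3 187.3]]
0.064 [[332.5, 257.4], [330.5, 258.4]] [[206.1 187.2]]
[ 4  6  8  7 44] [333.31818182 258.95454545]
[ 0  8  4 10 24] [327.20833333 263.20833333]
[3 5 4 2 7] [206.28571429 187.57142857]
[ 0.0980815  -0.00183996]
```

Call:
{"op": "send_rows", "data": {
  "rows": [1.9,-0.55,0,0,0,0,0,1.9,-0.55,0,0,0,0,0,1.9,-0.55,0,0,0,0,0,1.9,-0.55,0,0,0,0,0,1.9,-0.55,0,0,0,0,0,1.9,-0.55,0,0,0,0,0,0,0,0,0,0,0,0,0,0,0,0,0,0,0]
}}

```text
time: 10.15
tool_pos: [0.4973, 0.2328, 0.0411]
ee_rot: [-3.141, -0.0, -1.851]
wrist_force: [-0.3, -0.4, -0.3]
width: 0.0136
```

```bash
python3 - <<'E'
from h import *
o=get_obs();c=o["tool_pos"];print(o["time"],c,o["ee_rot"],o["wrist_force"],o["wrist_force"][:2]@D,o["wrist_torque"],o["width"],toB(c))
S=snapshot("scene");crop(S,300,220,380,280,8,"g10.png")
E
```

```text
10.15 [0.49730555 0.23275031 0.04109911] [-3.14125307e+00 -6.20783226e-05 -1.85105616e+00] [-0.28566045 -0.43480303 -0.28061037] -0.15409416806366677 [ 0.05169775 -0.08359918 -0.0439323 ] 0.013561038442342173 [-4.38765810e-03 -4.63155366e-05]
```

View pics/g10.png

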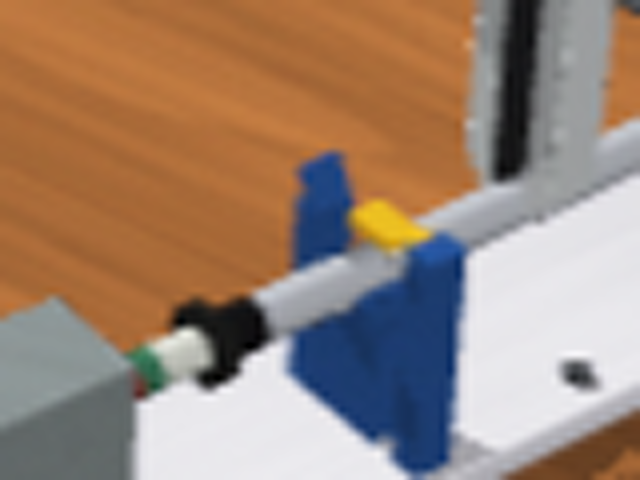

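Call:
{"op": "send_rows", "data": {
  "rows": [1,-0.28,0,0,0,0,0,1,-0.28,0,0,0,0,0,1,-0.28,0,0,0,0,0,1,-0.28,0,0,0,0,0,1,-0.28,0,0,0,0,0,1,-0.28,0,0,0,0,0,0,0,0,0,0,0,0,0,0,0,0,0,0,0]
}}

```text
time: 11.2
tool_pos: [0.5027, 0.2313, 0.0411]
ee_rot: [3.141, -0.0, -1.851]
wrist_force: [-3.3, -0.1, 1.2]
width: 0.0137
```

```bash
python3 - <<'E'
from h import *
o=get_obs();c=o["tool_pos"];print(o["time"],c,o["ee_rot"],o["wrist_force"],o["wrist_force"][:2]@D,o["wrist_torque"],o["width"],toB(c))
E
```

```text
11.2 [0.50266011 0.23127608 0.0410583 ] [ 3.14067700e+00 -1.78942628e-04 -1.85085463e+00] [-3.3387483  -0.06225278  1.19658533] -3.1909654450405216 [ 0.24697722  0.73857521 -0.01492683] 0.013697704335819105 [1.16574983e-03 1.97667772e-05]
```

Call:
{"op": "send_rows", "data": {
  "rows": [1.2,-0.35,0,0,0,0,0,1.2,-0.35,0,0,0,0,0,1.2,-0.35,0,0,0,0,0,1.2,-0.35,0,0,0,0,0,1.2,-0.35,0,0,0,0,0,1.2,-0.35,0,0,0,0,0,0,0,0,0,0,0,0,0,0,0,0,0,0,0]
}}

```text
time: 12.2
tool_pos: [0.5077, 0.2299, 0.041]
ee_rot: [3.136, -0.0, -1.85]
wrist_force: [-9.2, 2.2, 3.4]
width: 0.0135
```

```bash
python3 - <<'E'
from h import *
o=get_obs();c=o["tool_pos"];print(o["time"],c,o["ee_rot"],o["wrist_force"],o["wrist_force"][:2]@D,o["wrist_torque"],o["width"],toB(c))
S=snapshot("scene");crop(S,300,190,440,290,5.5,"g11.png")
T=snapshot("top");crop(T,160,150,240,220,8,"g12.png")
E
```

```text
12.2 [0.50771802 0.22988008 0.04097558] [ 3.13588381e+00 -4.67136785e-04 -1.85049697e+00] [-9.24451723  2.15890246  3.41669085] -9.480856701008374 [0.55107737 1.78212828 0.03853501] 0.013454176600630184 [6.41245255e-03 7.88896463e-05]
```

View pics/g11.png

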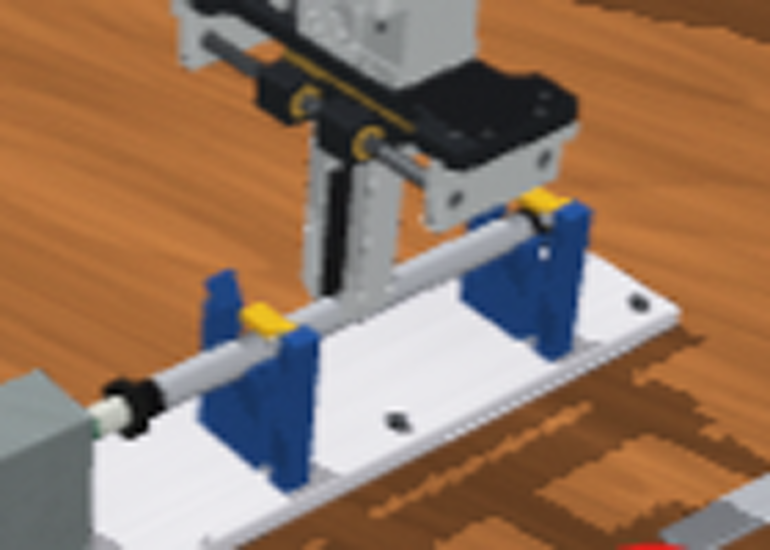

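View pics/g12.png

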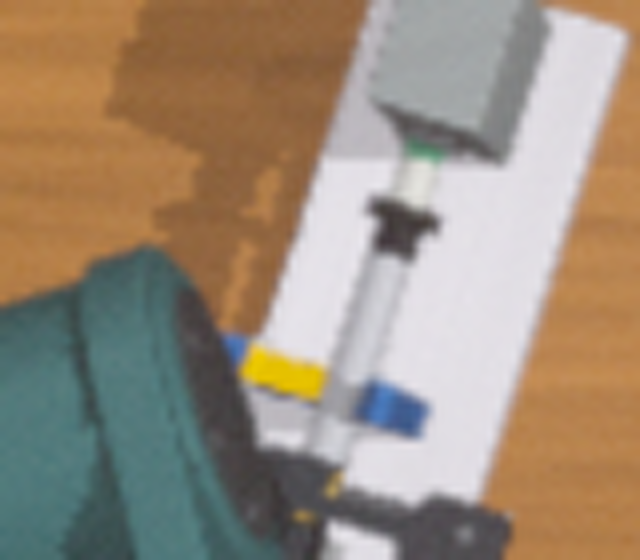

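Call:
{"op": "send_rows", "data": {
  "rows": [1.2,-0.35,0,0,0,0,0,0,0,0,0,0,0,0,0,0,0,0,0,0,0,0,0,0,0,0,0,0,0,0,0,0,0,0,0,0,0,0,0,0,0,0,0,0,0,0,0,0,0,0,0,0,0,0,0,0]
}}

```text
time: 13.3
tool_pos: [0.5084, 0.2297, 0.041]
ee_rot: [3.135, -0.001, -1.85]
wrist_force: [-10.1, 2.0, 4.4]
width: 0.0135
```

Call:
{"op": "send_rows", "data": {
  "rows": [0,0,0,0,0,0,0,0,0,0,0,0,0,0,0,0,0,0,0,0,0,0,0,0,0,0,0,0,0,0,0,0,0,0,0,0,0,0,0,0,0,0,0,0,0,0,0,0,0,0,0,0,0,0,0,0]
}}

```text
time: 14.3
tool_pos: [0.5084, 0.2297, 0.041]
ee_rot: [3.135, -0.001, -1.85]
wrist_force: [-10.4, 2.3, 5.7]
width: 0.0136
```

```bash
python3 - <<'E'
from h import *
o=get_obs();c=o["tool_pos"];print(o["time"],c,o["ee_rot"],o["wrist_force"],o["wrist_force"][:2]@D,o["wrist_torque"],o["width"],toB(c),o["qvel"])
S=snapshot("scene");crop(S,295,230,375,290,9,"g13.png");crop(S,0,0,560,420,1,"g15.png")
T=snapshot("top");crop(T,190,150,230,190,14,"g14.png");G=T["color"]
for v in range(165,186):
  print(v,[tuple(int(k) for k in G[v,u]) for u in (210,211,212)])
E
```

```text
14.3 [0.50843364 0.22967199 0.04096763] [ 3.13490364e+00 -5.55626516e-04 -1.85035347e+00] [-10.37159521   2.30002038   5.67144868] -10.602941475994424 [ 0.65672199  2.03414571 -0.01277157] 0.013576976974684265 [7.15770886e-03 7.70895041e-05] [ 0.00026002  0.00083558 -0.00115573  0.0011347  -0.00107968 -0.00122837]
165 [(91, 83, 86), (88, 83, 85), (97, 92, 92)]
166 [(96, 96, 95), (95, 96, 95), (103, 101, 104)]
167 [(118, 120, 118), (93, 111, 99), (99, 110, 103)]
168 [(141, 149, 145), (109, 135, 119), (94, 128, 109)]
169 [(170, 174, 170), (171, 180, 170), (154, 178, 161)]
170 [(186, 186, 183), (201, 202, 197), (213, 214, 208)]
171 [(192, 191, 188), (210, 210, 205), (221, 221, 215)]
172 [(201, 199, 195), (216, 215, 210), (225, 224, 220)]
173 [(205, 203, 200), (219, 218, 213), (227, 225, 221)]
174 [(201, 201, 195), (217, 216, 211), (220, 220, 214)]
175 [(132, 127, 124), (148, 146, 142), (182, 180, 177)]
176 [(78, 72, 68), (88, 83, 79), (108, 102, 98)]
177 [(62, 55, 56), (68, 61, 58), (77, 70, 70)]
178 [(69, 63, 62), (68, 59, 62), (72, 62, 62)]
179 [(82, 72, 75), (80, 72, 74), (122, 119, 124)]
180 [(79, 73, 73), (99, 93, 93), (179, 174, 180)]
181 [(104, 100, 104), (108, 102, 105), (190, 186, 192)]
182 [(171, 170, 177), (162, 159, 164), (213, 210, 216)]
183 [(194, 194, 201), (207, 204, 210), (224, 221, 227)]
184 [(194, 194, 199), (219, 216, 222), (227, 224, 229)]
185 [(198, 195, 200), (223, 219, 225), (228, 224, 230)]
```

View pics/g13.png

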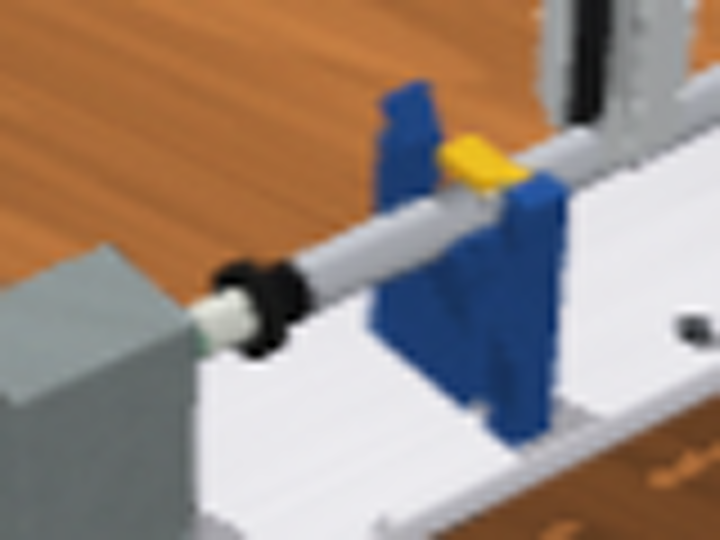

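View pics/g14.png

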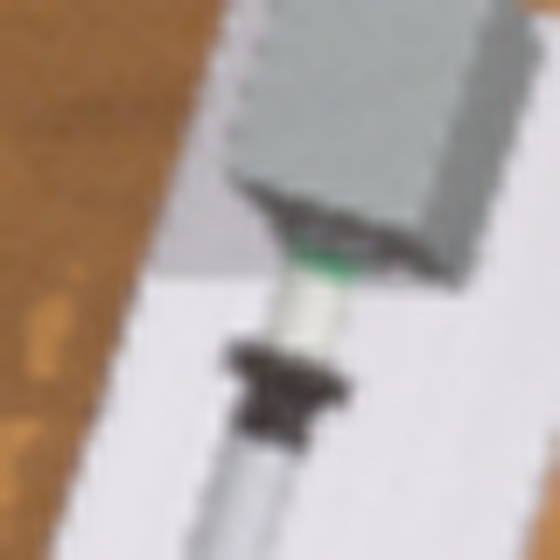

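View pics/g15.png

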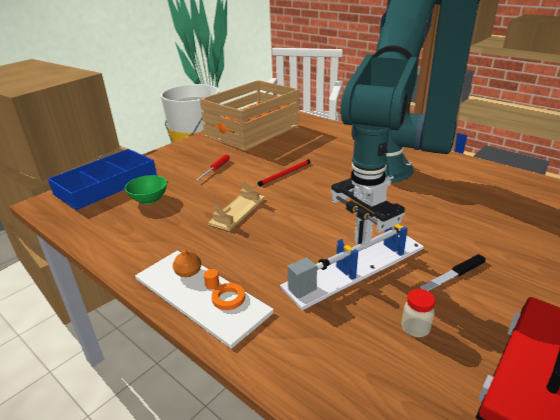

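```bash
python3 - <<'E'
from bench import *
o=get_obs();print(o["time"],o["wrist_force"],o["tool_pos"]);print(close_job())
E
```

```text
14.4 [-10.32914613   3.90684045   5.22095449] [0.50843884 0.22968697 0.04098098]
the job is handed in; nothing more can be done
None
```

The rail is home in both fork clips with both jaws shut above it. It was still held against the end stop with about 10 N when I handed the job in at 14.4 s.

**What I did:**
- I gripped the grey rail across its middle and lifted it off the cradle.
- I turned it into line with the bracket and pushed it down past the jaws. It went home about 14 mm clear of the stop.
- I then slid it along the clips against the plunger and held it there for over 1 s.

**Last checks:**
- **Push:** the wrist force along the rail was 10.6 N, which includes any friction in the clips.
- **Plunger:** it was about 9 mm in, worked out from the tool position assuming the rail did not slip. The mouth stood within the green, with no red showing.
- **Seating:** the tool reading puts the rail's axis at about 60 mm and within 0.1 mm of the centre line. An earlier camera reading of its end, before the slide, was 1.8 mm off the centre line. The limit is 5 mm.
- **Bystanders:** the food and tools looked undisturbed in the last picture.

**What disagreed or stayed uncertain:**
- **Tilt on the way down:** the rail pitched in the grip and the near jaw snapped shut before the far one. It levelled out as it seated. From the geometry both jaws must have been well open together just before that, but I did not measure the jaw angles.
- **Gripper opening:** it read about 13.5 mm on the 16 mm rail. I put this down to give in the fingers and did not look further. I saw no slip.
- **Downward force:** the wrist also showed about 5 N upward on the tool, so the rail was being pressed lightly into the clips at the end.

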